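# Close the battery flap of the fan controller and tuck it under its lip

### The arm

A 6-joint arm with a two-finger parallel gripper is mounted at the origin on the work surface. World frame = base frame: x ahead of the robot, y to its left, z up, the work surface at z = 0. Lengths are in m, angles in rad, forces in N, time in s.
With the tool pointing down it reaches from about 0.275 to 0.875 m from the base axis. Payload 12.5 kg.
Tool frame: the origin (TCP) lies at the very end of the fingers, on their centre line; the grasp point (between the pads) lies 19 mm behind it; z points along the fingers, y is the line along which they close (so a half turn about z gives the same grasp; the last joint's range is limited). The gripper opens to 85 mm and grips with 20 to 120 N. Pads are 22 mm wide; open, the fingers measure 114 mm over their backs; the gripper's body (76 mm by 85 mm) begins 54 mm behind the grasp point. The pads swing forward as they close: fully open they stand 13 mm farther back than shut.
Start: joints at [1.206, 0.351, 1.652, -0, 1.139, -0.085], TCP at [0.152, 0.529, 0.206] pointing down, gripper open.
Joint ranges: [-2.75, 2.75], [-0.79, 2.1], [0.01, 2.65], [-1.57, 4.71], [0.07, 3.14], [-2.87, 2.87]. Speed limits (rad/s): [2.22, 2.22, 2.79, 3.14, 3.14, 3.14].

### API

Orientations are given as a 3x3 rotation matrix whose columns are the frame's x, y, z axes.
In Python, from bench import manip gives the robot as it stands. Calls block until the motion is done:
- manip.move_ptp(position, orientation): joint-space move of the TCP to a pose.
- manip.move_l(position, attitude=None, max_speed=0.15): straight line of the TCP; attitude=None keeps the orientation; max_speed is the mean speed in m/s.
- manip.move_j(angles): joint-space move.
- manip.set_gripper(opening, effort=None): opening from 0.0 (shut) to 1.0 (fully open); effort is the grip in N (None keeps the last); returns when the fingers have stopped.
- manip.dwell(seconds).
- manip.inverse_kinematics(position, orientation): joint angles nearest the present ones, or None.
- manip.grab_frame(name): name is "side" or "top" or "wrist"; returns (picture, depth): 400x640x3 uint8, red, green, blue; 400x640 float32, m along the optical axis (not along the pixel's ray), 0 where there is no reading.
- manip.get_calibration(name): a dict with "camera_matrix" (3x3 intrinsics, pixels), "R" (3x3) and "t" (3): a world point X has camera coordinates R X + t. Camera axes: x right, y down, z forward; pixel columns grow to the right and rows downward; lengths in m; the calibration is good to about 2 mm. A picture is of the moment at which its call begins: read the wrist's pose just before it. get_calibration takes no time and is no camera call; for the wrist camera it gives the pose at the moment of the call.
A pose or a line that the arm cannot do raises manip.Unreachable and nothing moves.
- manip.sign_off(): hands the job in; it is judged then, once.
Trained networks look in the newest picture that a camera, given by its name, has taken for a name from the list of things; names that differ only in an ending like _2 or _b are one class to them, and where a whole thing is asked for, a point or a joint stands for the part that bears it (a point fixed in the world has none). Each returns a list of dicts, best first, with "confidence" (0 to 1); they miss things now and then, are a little off and sometimes report something else, mostly with a low value. They report only what shows in the picture. A call takes as long as a camera call. They do not tell look-alikes from the thing itself.
- manip.look_for(camera, name): "at" ([x, y, z] in m, in world coordinates, good to about 4 mm: the middle of the surface that is visible of it).
Readings, each from a call of its own:
- manip.current_time(): time.
- manip.current_qpos(): joint angles.
- manip.current_joint_vel(): joint speeds.
- manip.current_joint_torque(): joint torques, N m.
- manip.current_ee_pos(): TCP position.
- manip.current_tcp_rot(): TCP orientation.
- manip.current_force(): force on the tool from outside, world axes, zero at the start.
- manip.current_ft_torque(): the same for the moment, N m.
- manip.current_grip_width(): opening from 0.0 (shut) to 1.0 (fully open).
- manip.current_grip_force(): force on a finger pad.
Only numpy, scipy, OpenCV 4.12 (cv2) and the standard library are available. Lean on these libraries where they do the work, as an engineer would, in place of code of your own. Each camera call takes 0.05 s, during which the arm holds its last target. There are 200 camera calls.

### The job

The battery bay of the white fan controller box stands open. With a fingertip, gently fold its hinged flap down over the bay and, while keeping it pressed down, push it by its raised ridge along its slotted hinge until its free edge is tucked all the way under the retaining lip and stays shut by itself; then move away. Only push and press: do not pinch the flap or its ridge between the fingers, and leave everything else on the cabinet top where it stands.

Things in the scene. Friction and masses are not known exactly. Their poses are not given: they have to be found in the camera images.
- controller: White plastic fan controller, fixed, 170 (x) x 110 (y) x 45 mm high; origin: centre of its underside, z up, +x from the flap's hinge to the lip. On its top: hinge at x = -70 mm with 6 mm high cheeks at y = +-40; battery bay x = -60 to 10; lip x = 13 to 36, y = +-44, top 57 mm over the table; a 14 mm high knob at x = 60. The flap turns on the hinge and also slides to +x (pin in slots).
- hinge_line (a point): Fixed point on the controller: middle of the hinge line (flap slid fully back), 46.5 mm above the table. Axes as the controller's: x towards the lip, y along the hinge.
- lip_mouth (a point): Fixed point: middle of the lip's lower front edge, 88 mm from hinge_line along the controller's x, 52.5 mm above the table. The slot under the lip is 7.5 mm high (box's upper face to lip's underside); a thin flare in front of it, starting 5 mm nearer the hinge, slopes upward to guide the edge in.
- flap (a joint): Flap angle (rad): 0 = folded level over the bay (its stop; top face then 48 mm above the table), 1.57 = upright, up to 2.4 = leaning away from the lip; starts 1.4 to 2.1. Weak spring with friction: it stays where it starts, takes under 2 N to fold, and let go from shut it springs up to about 1 rad unless its edge is held under the lip.
- flap_slide (a joint): How far the flap has been pushed from the hinge towards the lip (m): 0 = fully back (the start), 0.016 = its stop. Stiff sliding (about 2.5 N), stays where it is left. At 0 the flap's edge is 8 mm short of the lip's edge, at 0.016 it is 8 mm beneath the lip. Folding with the flap fully back clears the lip.
- ridge (a point): Centre of the raised ridge on the flap's outer face (the upper face once folded): 6 mm along the flap, 44 mm wide, 8 mm high, centred 56 mm from the hinge; the point is 5.5 mm off the flap's middle plane. Axes: x from the hinge to the free edge, y along the hinge, z out of the outer face.
- flap_edge (a point): Middle of the flap's free edge, 80 mm from the hinge, in the middle of the plate's thickness. The flap is a flat white plate 80 mm long, 70 mm wide, 3 mm thick. Axes: x from the hinge to the free edge, z out of its outer face.
- toothpick_holder: Orange plastic toothpick holder with a twist cap, 48 mm across, 82 mm high, loose; origin at the centre of its underside. Not to be disturbed.
- ashtray: Round stainless steel ashtray, 110 mm across, 30 mm high, loose; origin at the centre of its underside. Not to be disturbed.
- lidded_cup: Jade-green ceramic lidded cup, 90 mm across plus an ear handle, 111 mm high, loose; origin at the centre of its underside. Not to be disturbed.
- massage_roller: Wooden massage roller, 200 mm long, 44 mm high, lying; origin at the centre of its underside. Not to be disturbed.
- remote: Black remote control, 160 x 45 x 18 mm, loose; origin at the centre of its underside. Not to be disturbed.
- tea_tin: Copper tea tin with a brass lid, 76 mm across, 93 mm high, loose; origin at the centre of its underside. Not to be disturbed.
- glasses_case: Black spectacle case, 155 x 58 x 36 mm, loose; origin at the centre of its underside. Not to be disturbed.
Not all that is in view belongs to the job. There is more than one size of the controller; the one meant has the size given above.

How it is judged:
By the outcome, as a careful person would: the job done as asked, in the order asked, and still so for the second after the job is handed in, with the robot touching nothing.
It also fails if it takes over 38 s, if anything falls off the work surface, if the arm or the gripper's body presses on something with over 40 N, if the wrist force passes 120 N, or if a joint passes its speed limit or range.

## Working session

There is one attempt and no reset: what is moved stays moved. The work goes in short steps, each a Python script; the robot and the scene stay as the last script left them, time stands still between calls to the robot, and variables do not carry over. Pictures are saved under pics/ and viewed, at most 10 in all, crops included, and the job is handed in when it is done.

```bash
mkdir -p pics; ls
python3 - <<'E'
from bench import manip
import cv2,numpy as np
for c in ("top","side"):
    im,d=manip.grab_frame(c); cv2.imwrite(f"pics/{c}0.png",im[:,:,::-1]); np.save(f"{c}0.npy",d)
    for n in ("controller","flap","ridge","flap_edge"):
        print(c,n,[(np.round(r["at"],3),round(r["confidence"],2)) for r in manip.look_for(c,n)][:4])
print(manip.current_time())
E
```

```text
pics
top controller [(array([ 0.435, -0.202,  0.06 ]), 0.88), (array([0.314, 0.146, 0.062]), 0.74), (array([0.609, 0.052, 0.048]), 0.64)]
top flap [(array([0.275, 0.126, 0.067]), 0.95), (array([0.545, 0.032, 0.11 ]), 0.52), (array([0.681, 0.413, 0.089]), 0.25)]
top ridge [(array([ 0.401, -0.222,  0.066]), 0.73), (array([0.28 , 0.124, 0.067]), 0.55), (array([0.547, 0.03 , 0.108]), 0.51)]
top flap_edge [(array([ 0.399, -0.221,  0.061]), 0.83), (array([0.55 , 0.029, 0.11 ]), 0.57), (array([0.285, 0.129, 0.067]), 0.57)]
side controller [(array([0.6  , 0.025, 0.047]), 0.79), (array([ 0.436, -0.225,  0.061]), 0.72), (array([0.314, 0.117, 0.063]), 0.7), (array([0.552, 0.028, 0.095]), 0.5)]
side flap [(array([0.284, 0.127, 0.062]), 0.92), (array([ 0.403, -0.221,  0.068]), 0.88), (array([0.552, 0.026, 0.094]), 0.74), (array([0.601, 0.025, 0.047]), 0.44)]
side ridge [(array([ 0.4  , -0.224,  0.068]), 0.96), (array([0.548, 0.027, 0.094]), 0.74), (array([0.283, 0.125, 0.059]), 0.69)]
side flap_edge [(array([0.553, 0.024, 0.091]), 0.79), (array([0.284, 0.124, 0.063]), 0.68), (array([ 0.406, -0.222,  0.068]), 0.64)]
0.5
```

View pics/top0.png

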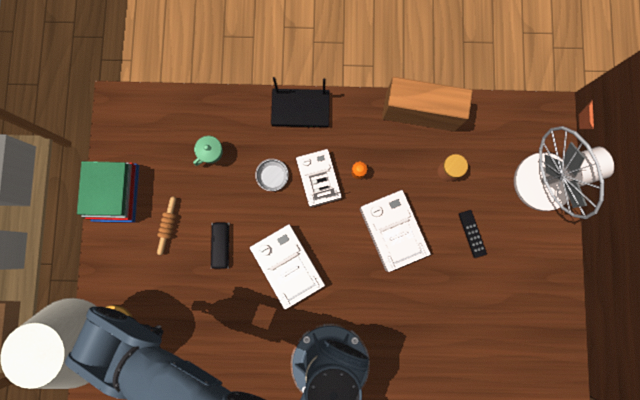

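View pics/side0.png

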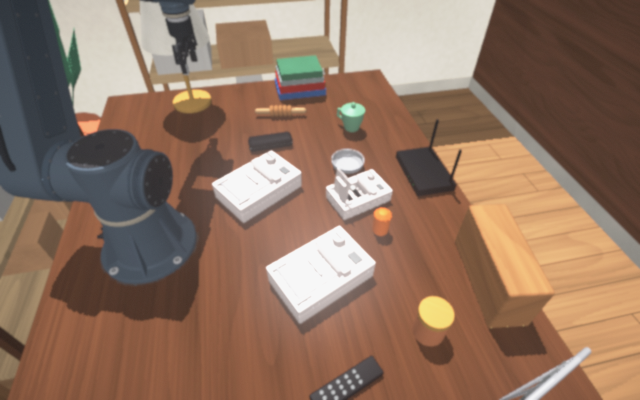

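The top view shows the only open box, the small one, at pixels (297–341, 150–207). Its knob is at (307,160), so its hinge end faces the robot. The ashtray (272,175) and the toothpick holder (360,170) flank it. The two larger boxes are shut look-alikes, and the side view agrees. Next I'll fit the pose from depth.

```bash
cat > h.py <<'E'
import numpy as np,cv2
from bench import manip
def cloud(cam,d,cal=None):
    c=cal or manip.get_calibration(cam); K=np.array(c["camera_matrix"]);v,u=np.mgrid[:400,:640]
    P=np.stack([(u-K[0,2])/K[0,0]*d,(v-K[1,2])/K[1,1]*d,d],-1)
    return (P-np.array(c["t"]))@np.array(c["R"])
def save(cam,name):
    c=manip.get_calibration(cam); im,d=manip.grab_frame(cam); cv2.imwrite(f"pics/{name}.png",im[:,:,::-1]); np.savez(name,im=im,d=d); return im,d,c
def fit(X,im,d):
    """outline of the box seen from above -> centre, yaw"""
    m=(d>0)&(im.min(-1)>120)&(X[...,2]>.035)&(X[...,2]<.052)&(np.hypot(X[...,0]-.607,X[...,1]-.028)<.13)
    (c,s,a)=cv2.minAreaRect(X[m][:,:2].astype(np.float32)); return m.sum(),c,s,a
E
python3 - <<'E'
from h import *
for c in ("top","side"):
    im=cv2.imread(f"pics/{c}0.png"); d=np.load(f"{c}0.npy"); X=cloud(c,d); print(fit(X,im,d))
    m=(d>0)&(X[...,2]>.06)&(X[...,2]<.14)&(np.hypot(X[...,0]-.56,X[...,1]-.028)<.06); print(np.round(X[m][::max(1,m.sum()//25)],3).tolist())
for n in("ashtray","toothpick_holder"): manip.grab_frame("top"); print(n,[(np.round(r["at"],3),r["confidence"]) for r in manip.look_for("top",n)][:2])
E
```

```text
(np.int64(962), (0.6153757572174072, 0.05074364319443703), (0.17079126834869385, 0.10955096781253815), 16.739179611206055)
[[0.569, 0.004, 0.129], [0.568, 0.001, 0.119], [0.563, 0.013, 0.127], [0.559, 0.039, 0.125], [0.559, 0.023, 0.127], [0.563, 0.006, 0.104], [0.556, 0.042, 0.123], [0.558, 0.026, 0.113], [0.561, 0.009, 0.099], [0.552, 0.057, 0.128], [0.554, 0.042, 0.119], [0.555, 0.026, 0.114], [0.559, 0.009, 0.09], [0.549, 0.064, 0.124], [0.552, 0.048, 0.111], [0.553, 0.032, 0.105], [0.552, 0.016, 0.112], [0.559, -0.001, 0.069], [0.548, 0.054, 0.111], [0.55, 0.038, 0.105], [0.55, 0.022, 0.106], [0.556, 0.005, 0.063], [0.547, 0.054, 0.101], [0.546, 0.038, 0.106], [0.552, 0.021, 0.065], [0.544, 0.054, 0.093], [0.549, 0.038, 0.064], [0.542, 0.064, 0.086], [0.544, 0.048, 0.072], [0.542, 0.048, 0.063]]
(np.int64(963), (0.611120343208313, 0.050744444131851196), (0.17131826281547546, 0.11459267139434814), 17.374895095825195)
[[0.545, 0.07, 0.123], [0.549, 0.051, 0.127], [0.549, 0.05, 0.12], [0.544, 0.062, 0.103], [0.549, 0.049, 0.11], [0.552, 0.037, 0.116], [0.552, 0.037, 0.112], [0.55, 0.038, 0.107], [0.546, 0.035, 0.107], [0.543, 0.054, 0.086], [0.564, 0.006, 0.126], [0.559, 0.018, 0.112], [0.546, 0.024, 0.105], [0.543, 0.052, 0.076], [0.563, 0.002, 0.118], [0.552, 0.012, 0.107], [0.545, 0.039, 0.08], [0.54, 0.051, 0.065], [0.561, 0.002, 0.107], [0.558, 0.011, 0.095], [0.557, 0.015, 0.088], [0.556, 0.011, 0.088], [0.559, 0.002, 0.092], [0.546, 0.028, 0.061], [0.553, 0.011, 0.073], [0.555, 0.005, 0.07], [0.556, -0.003, 0.061]]
ashtray [(array([0.621, 0.21 , 0.   ]), 0.69), (array([0.683, 0.411, 0.088]), 0.52)]
toothpick_holder [(array([ 0.633, -0.084,  0.073]), 0.46)]
```

The 171 × 110 mm fit matches the given size, so this is the right box. Its centre is about (0.613, 0.051) with a yaw of about 17°, and the flap stands near 1.45 rad. I'll close the gripper, go to a tilted pre-contact pose on the robot side of the flap and look from there.

```bash
cat >> h.py <<'E'
C=np.array([.613,.0507]); YAW=np.radians(17.)
def frame(): c,s=np.cos(YAW),np.sin(YAW); return np.array([[c,-s,0],[s,c,0],[0,0,1]])
def w2c(X): return (np.asarray(X)-[*C,0])@frame()          # world -> controller
def pose(F,al,flip=1):
    """F: (x,z) of the finger's front lower corner in controller frame; al: tilt from vertical"""
    f=np.array([np.cos(al),0,np.sin(al)]); t=np.array([np.sin(al),0,-np.cos(al)])
    p=np.array([F[0],0,F[1]])-.011*f; x=flip*f; R=np.stack([x,np.cross(t,x),t],1)
    return frame()@p+[*C,0], frame()@R
def onflap(r,th,gap=0):
    e=np.array([np.cos(th),np.sin(th)]); n=np.array([-e[1],e[0]])
    return np.array([-.070,.0465])+r*e+(.0015+gap)*n
E
python3 - <<'E'
from h import *
for fl in(1,-1):
    for g in (.12,.05,0): print(fl,g,manip.inverse_kinematics(*pose(onflap(.042,1.45,g),.72,fl)))
    print(manip.inverse_kinematics(*pose(onflap(.06,0),0,fl)))
E
```

```text
1 0.12 [-0.43335921  0.2356472   2.50304049  1.91412759  0.48590761 -0.97649504]
1 0.05 [-0.28173216  0.33578464  2.36549723  2.03171027  0.41424501 -0.9533705 ]
1 0 [-0.20515859  0.40353938  2.26026989  2.05700164  0.36696348 -0.90647825]
[-3.27203611e-03  6.27166763e-01  1.64946630e+00 -4.44089210e-16
  8.64959589e-01  1.27081832e+00]
-1 0.12 [-0.43335921  0.2356472   2.50304049  1.91412759  0.48590761  2.16509762]
-1 0.05 [-0.28173216  0.33578464  2.36549723  2.03171027  0.41424501  2.18822215]
-1 0 [-0.20515859  0.40353938  2.26026989  2.05700164  0.36696348  2.23511441]
[-3.27203611e-03  6.27166763e-01  1.64946630e+00 -4.44089210e-16
  8.64959589e-01 -1.87077434e+00]
```

Run:
```python
from h import *
for a,g,th in ((.4,.06,1.),(.4,0,.95),(.2,0,.5),(0,0,0)): print(np.round(manip.inverse_kinematics(*pose(onflap(.042,th,g),a)),2))
# go behind and above the flap, tool vertical, shut
manip.set_gripper(0.0,30)
p,R=pose((-.13,.20),0); manip.move_ptp(p,R)
print(manip.current_time(),manip.current_ee_pos(),manip.current_force())
im,d,c=save("wrist","w1"); X=cloud("wrist",d,c); 
im2,d2,c2=save("top","t1"); X2=cloud("top",d2,c2)
for Q,D,I in((X,d,im),(X2,d2,im2)):
    print(fit(Q,I,D)); L=w2c(Q); m=(D>0)&(I.min(-1)>100)&(L[...,2]>.065)&(L[...,2]<.14)&(abs(L[...,0]+.06)<.04)&(abs(L[...,1])<.034)
    P=L[m]; print(m.sum(), np.round(P[::max(1,len(P)//20)][:,[0,2]],3).tolist() if len(P) else 0)
```

```text
[-0.15  0.27  2.12  0.43  0.41  0.75]
[-0.1   0.41  2.02  0.44  0.36  0.79]
[-0.05  0.49  1.86  0.12  0.6   1.13]
[-0.01  0.6   1.7  -0.    0.84  1.26]
3.6583 [0.47818614 0.0100709  0.20000584] [ 0.45282451 -0.58206571  0.64453032]
(np.int64(6751), (0.5724168419837952, 0.03851349651813507), (0.08405754715204239, 0.10997530817985535), 17.122610092163086)
1479 [[-0.057, 0.126], [-0.057, 0.125], [-0.057, 0.125], [-0.058, 0.126], [-0.058, 0.126], [-0.059, 0.126], [-0.059, 0.126], [-0.059, 0.125], [-0.06, 0.124], [-0.062, 0.108], [-0.064, 0.106], [-0.064, 0.106], [-0.065, 0.106], [-0.066, 0.105], [-0.066, 0.106], [-0.067, 0.106], [-0.068, 0.106], [-0.069, 0.106], [-0.07, 0.107], [-0.07, 0.106], [-0.071, 0.103]]
(np.int64(634), (0.6298278570175171, 0.07939991354942322), (0.12613320350646973, 0.15848609805107117), 17.48240852355957)
2 [[-0.062, 0.1], [-0.064, 0.086]]
```

View pics/w1.png

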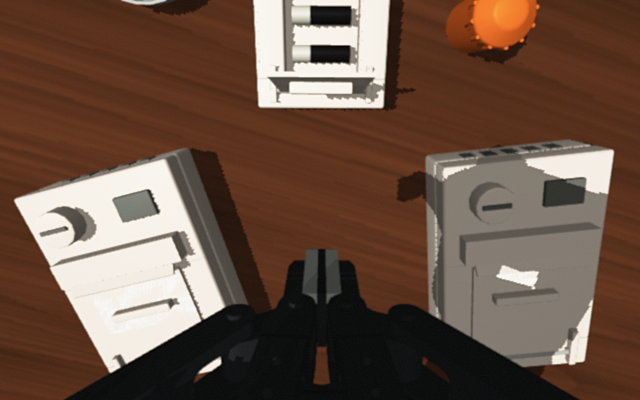

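The wrist view shows the flap edge at (320,75) and the ridge at (320,88), facing the robot. The box's hinge end lies at row 107. The fit agrees to about 1 mm, with the flap at about 1.43 rad. Next is stage 1: push the outer face beyond the ridge until the flap is at about 0.95 rad.

Run:
```python
from h import *
def go(F,al,v=.1):
    p,R=pose(F,al); manip.move_l(p,R,max_speed=v)
go(onflap(.070,1.43,.03),0,.2)
f0=manip.current_force()
for th in (1.43,1.3,1.2,1.1,1.0,.93):
    go(onflap(.070,th),0,.06); print(th,np.round((manip.current_force()-f0)@frame(),1))
p=onflap(.070,.93); go(p+[-.02,.05],0,.25); go((-.09,.155),.4,.25)
print(manip.current_time())
for cam in("wrist","side"):
    im,d,c=save(cam,cam+"2"); L=w2c(cloud(cam,d,c)); m=(d>0)&(im.min(-1)>100)&(L[...,2]>.06)&(L[...,2]<.14)&(abs(L[...,0]+.045)<.04)&(abs(L[...,1])<.034)
    P=L[m]; print(m.sum(), np.round(P[::max(1,len(P)//25)][:,[0,2]],3).tolist())
```

```text
1.43 [ 1.2 -0.8 -0.1]
1.3 [ 0.1 -0.8 -0.5]
1.2 [ 0.6 -0.4 -0.2]
1.1 [ 0.3 -0.5  0.1]
1.0 [ 1.6 -0.8  0.2]
0.93 [ 0.6 -0.9  0. ]
7.4333
1511 [[-0.056, 0.124], [-0.057, 0.125], [-0.057, 0.125], [-0.058, 0.125], [-0.058, 0.125], [-0.058, 0.126], [-0.059, 0.125], [-0.059, 0.125], [-0.059, 0.125], [-0.06, 0.126], [-0.06, 0.124], [-0.063, 0.104], [-0.063, 0.105], [-0.064, 0.106], [-0.065, 0.106], [-0.066, 0.106], [-0.065, 0.105], [-0.066, 0.106], [-0.067, 0.105], [-0.068, 0.106], [-0.068, 0.106], [-0.069, 0.106], [-0.069, 0.106], [-0.07, 0.106], [-0.07, 0.106], [-0.071, 0.105]]
288 [[-0.06, 0.128], [-0.061, 0.115], [-0.063, 0.116], [-0.061, 0.122], [-0.059, 0.127], [-0.059, 0.128], [-0.06, 0.125], [-0.062, 0.121], [-0.063, 0.11], [-0.072, 0.105], [-0.07, 0.079], [-0.062, 0.115], [-0.071, 0.105], [-0.066, 0.075], [-0.062, 0.115], [-0.07, 0.108], [-0.069, 0.08], [-0.072, 0.063], [-0.065, 0.1], [-0.066, 0.09], [-0.067, 0.085], [-0.067, 0.075], [-0.068, 0.079], [-0.067, 0.082], [-0.07, 0.065], [-0.066, 0.077], [-0.071, 0.062]]
```

View pics/wrist2.png

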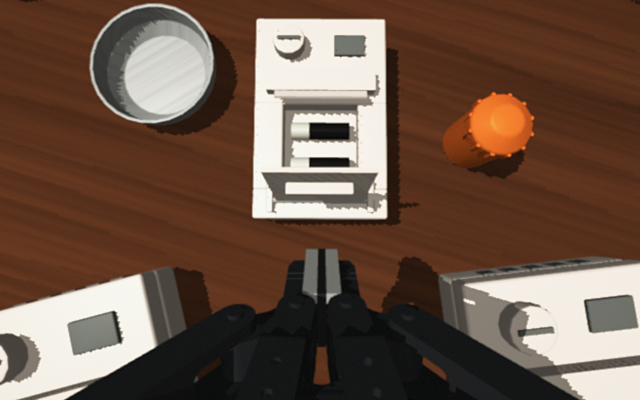

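The flap still stands at about 1.43 rad, with its edge at (320,172) and ridge at (320,188). Either I missed it or it sprang back, so I'll repeat part of the push and look while in contact.

Run:
```python
from h import *
def go(F,al,v=.1):
    p,R=pose(F,al); manip.move_l(p,R,max_speed=v); return w2c(manip.current_ee_pos()),w2c(p)
print(manip.current_grip_width())
go((-.10,.14),0,.25); go(onflap(.070,1.43,.015),0,.2)
for th in (1.25,1.05): print(go(onflap(.070,th),0,.08),np.round(manip.current_force()@frame(),1))
save("wrist","w3"); im,d,c=save("side","s3")
cv2.imwrite("pics/s3c.png",cv2.resize(im[120:240,290:430,::-1],None,fx=5,fy=5)); print(manip.current_time())
```

```text
-0.0014195043684283673
(array([-6.06854769e-02,  3.67861233e-05,  1.13512359e-01]), array([-6.03509116e-02, -1.09343656e-19,  1.13401907e-01])) [-0.5  0.4 -0.5]
(array([-4.76024674e-02,  6.43197824e-05,  1.07747435e-01]), array([-4.74711615e-02,  6.66116249e-18,  1.07965982e-01])) [ 0.  -0.3 -0.6]
9.4
```

View pics/s3c.png

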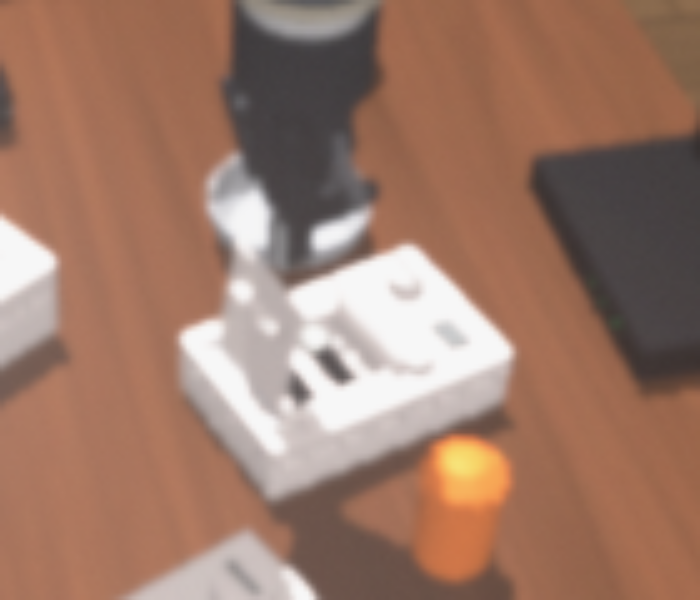

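View pics/w3.png

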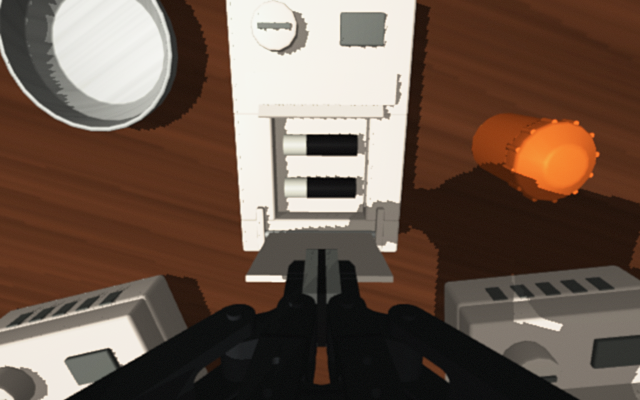

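The side crop shows the flap upright at (265,330) with the fingertip at (290,250), on its far side or above it. The wrist view shows the flap's edge at row 280, with the finger drawn over it. I'll measure this from the depth data.

Run:
```python
from h import *
for n,cam in(("w3","wrist"),("s3","side")):
    z=np.load(n+".npz"); im,d=z["im"],z["d"]; L=w2c(cloud(cam,d))
    if cam=="wrist":
        print("finger centre col"); 
        for v in range(225,300,8): print(v,[np.round(L[v,u],3).tolist() for u in (265,305,320,375)], im[v,320])
    else:
        m=(d>0)&(L[...,2]>.06)&(L[...,2]<.16)&(abs(L[...,0]+.055)<.05)&(abs(L[...,1])<.034)
        v,u=np.nonzero(m); o=np.argsort(-L[m][:,2])
        for i in o[::max(1,len(o)//30)]: print(np.round(L[v[i],u[i]],3),im[v[i],u[i]])
```

```text
finger centre col
225 [[-0.064, 0.038, 0.046], [-0.064, 0.011, 0.045], [-0.065, 0.0, 0.045], [-0.064, -0.038, 0.045]] [242 235 223]
233 [[-0.069, 0.038, 0.049], [-0.068, 0.01, 0.051], [-0.068, 0.0, 0.051], [-0.069, -0.038, 0.049]] [86 81 75]
241 [[-0.065, 0.035, 0.069], [-0.066, 0.01, 0.068], [-0.065, 0.0, 0.069], [-0.066, -0.035, 0.068]] [84 79 72]
249 [[-0.063, 0.032, 0.086], [-0.063, 0.009, 0.085], [-0.037, -0.0, 0.138], [-0.064, -0.033, 0.084]] [28 26 24]
257 [[-0.06, 0.03, 0.1], [-0.061, 0.008, 0.099], [-0.037, -0.0, 0.145], [-0.061, -0.03, 0.099]] [11 10 11]
265 [[-0.059, 0.028, 0.112], [-0.036, 0.006, 0.152], [-0.037, -0.0, 0.151], [-0.059, -0.028, 0.111]] [12 12 11]
273 [[-0.057, 0.027, 0.122], [-0.037, 0.005, 0.158], [-0.038, -0.0, 0.156], [-0.057, -0.027, 0.123]] [8 8 7]
281 [[-0.059, 0.026, 0.126], [-0.037, 0.005, 0.163], [-0.037, -0.0, 0.163], [-0.06, -0.026, 0.125]] [12 12 14]
289 [[-0.144, 0.049, 0.0], [-0.037, 0.005, 0.168], [-0.037, -0.0, 0.168], [-0.144, -0.048, 0.0]] [10 12  9]
297 [[-0.152, 0.049, 0.0], [-0.035, 0.005, 0.175], [-0.037, -0.0, 0.172], [-0.152, -0.048
[... 490 characters left out ...]
0.062  0.016  0.111] [204 193 189]
[-0.064  0.029  0.109] [185 172 170]
[-0.072 -0.017  0.107] [236 230 228]
[-0.062  0.021  0.106] [223 215 213]
[-0.064 -0.01   0.105] [203 192 189]
[-0.07  -0.019  0.104] [227 219 217]
[-0.071  0.022  0.102] [228 218 216]
[-0.065 -0.018  0.097] [187 176 174]
[-0.066 -0.01   0.09 ] [196 184 182]
[-0.068 -0.001  0.087] [189 178 177]
[-0.067 -0.022  0.084] [185 174 173]
[-0.066  0.029  0.082] [189 177 174]
[-0.067  0.029  0.078] [189 178 175]
[-0.068  0.008  0.076] [189 177 175]
[-0.066  0.     0.073] [186 175 173]
[-0.069  0.019  0.071] [195 183 180]
[-0.068  0.007  0.069] [189 177 175]
[-0.07  -0.007  0.065] [186 175 172]
[-0.07   0.016  0.062] [195 184 181]
```

The flap hasn't moved. The depth shows the shut fingers actually ending near z≈0.135 while the TCP reads 0.108, so the real tip is behind the nominal TCP. I'll quantify that offset.

Run:
```python
from h import *
print(manip.current_ee_pos(), np.round(manip.current_tcp_rot(),3).tolist())
z=np.load("w3.npz"); im,d=z["im"],z["d"]; L=w2c(cloud("wrist",d))
for v in range(243,253): print(v,[(u,np.round(L[v,u],3).tolist()) for u in (296,308,314,322,330,334)])
z=np.load("s3.npz"); im,d=z["im"],z["d"]; L=w2c(cloud("side",d))
m=(d>0)&(L[...,2]>.1)&(L[...,2]<.16)&(abs(L[...,0]+.05)<.025)&(abs(L[...,1])<.034)
v,u=np.nonzero(m); print(v.min(),v.max(),u.min(),u.max())
for r in range(v.min(),v.max()+1,1): print(r,[(int(c),np.round(L[r,c],3).tolist(),int(im[r,c].mean())) for c in range(343,356,3)])
```

```text
[0.56733948 0.03677373 0.10794765] [[0.956, 0.292, -0.0], [0.292, -0.956, -0.0], [-0.0, -0.0, -1.0]]
243 [(296, [-0.064, 0.015, 0.074]), (308, [-0.064, 0.007, 0.074]), (314, [-0.065, 0.004, 0.073]), (322, [-0.064, -0.001, 0.074]), (330, [-0.065, -0.006, 0.073]), (334, [-0.065, -0.009, 0.073])]
244 [(296, [-0.064, 0.015, 0.075]), (308, [-0.064, 0.007, 0.076]), (314, [-0.064, 0.004, 0.076]), (322, [-0.064, -0.001, 0.075]), (330, [-0.064, -0.006, 0.076]), (334, [-0.065, -0.009, 0.075])]
245 [(296, [-0.064, 0.015, 0.078]), (308, [-0.064, 0.007, 0.078]), (314, [-0.064, 0.004, 0.077]), (322, [-0.064, -0.001, 0.077]), (330, [-0.064, -0.006, 0.078]), (334, [-0.064, -0.008, 0.077])]
246 [(296, [-0.063, 0.014, 0.08]), (308, [-0.064, 0.007, 0.08]), (314, [-0.064, 0.004, 0.08]), (322, [-0.064, -0.001, 0.078]), (330, [-0.063, -0.006, 0.08]), (334, [-0.064, -0.008, 0.079])]
247 [(296, [-0.063, 0.014, 0.081]), (308, [-0.064, 0.007, 0.08]), (314, [-0.063, 0.004, 0.081]), (322, [-0.063, -0.001, 0.081]), (330, [-0.064, -0.006, 0.081]), (334, [-0.063, -0.008, 0.081])]
248 [(296, [-0.063, 0.014, 0.083])
[... 5202 characters left out ...]
 (346, [-0.063, -0.02, 0.102], 175), (349, [-0.063, -0.034, 0.113], 194), (352, [-0.012, 0.022, 0.042], 246), (355, [0.006, 0.031, 0.026], 218)]
187 [(343, [-0.066, -0.01, 0.09], 187), (346, [-0.066, -0.024, 0.102], 174), (349, [-0.063, -0.035, 0.11], 195), (352, [-0.014, 0.02, 0.041], 247), (355, [0.002, 0.025, 0.028], 227)]
188 [(343, [-0.066, -0.009, 0.085], 178), (346, [-0.064, -0.022, 0.096], 175), (349, [-0.061, -0.033, 0.104], 193), (352, [-0.015, 0.017, 0.039], 244), (355, [-0.009, 0.01, 0.042], 216)]
189 [(343, [-0.067, -0.011, 0.084], 178), (346, [-0.066, -0.025, 0.095], 178), (349, [-0.062, -0.034, 0.1], 214), (352, [-0.017, 0.014, 0.038], 225), (355, [-0.012, 0.006, 0.043], 164)]
```

Both cameras put the real fingertip about 30 mm short of the reported TCP, so the finger passed above the flap. I'll compensate for that and redo stage 1.

```bash
cat >> h.py <<'E'
_pose=pose; TIP=.0298   # real shut fingertip lies this far behind the reported TCP
def pose(F,al,flip=1):
    p,R=_pose(F,al,flip); return p+TIP*R[:,2],R
def go(F,al,v=.1):
    p,R=pose(F,al); manip.move_l(p,R,max_speed=v)
E
python3 - <<'E'
from h import *
go((-.04,.155),0,.2); go((-.095,.15),0,.25); go(onflap(.070,1.43,.012),0,.2)
f0=manip.current_force()
for th in (1.35,1.2,1.05,.93):
    go(onflap(.070,th),0,.08); print(th,np.round((manip.current_force()-f0)@frame(),1))
p=onflap(.070,.93); go(p+[-.015,.03],0,.25); go((-.085,.15),.45,.25)
print(manip.current_time(),manip.current_qpos())
for cam in("wrist",):
    im,d,c=save(cam,cam+"4"); L=w2c(cloud(cam,d,c)); m=(d>0)&(im.min(-1)>60)&(L[...,2]>.06)&(L[...,2]<.14)&(abs(L[...,0]+.03)<.05)&(abs(L[...,1])<.034)
    P=L[m]; print(m.sum(), np.round(P[::max(1,len(P)//25)][:,[0,2]],3).tolist())
E
```

```text
1.35 [-0.4 -0.2 -1.7]
1.2 [-1.   1.  -1.1]
1.05 [-0.2  0.2 -1.3]
0.93 [-0.4  0.4 -1.4]
12.9167 [-0.13691192  0.29155086  2.09140616  0.50058855  0.3899591   0.70729637]
8824 [[0.012, 0.06], [-0.025, 0.113], [-0.027, 0.113], [-0.028, 0.112], [-0.029, 0.109], [-0.03, 0.106], [-0.032, 0.105], [-0.032, 0.103], [-0.034, 0.103], [-0.035, 0.1], [-0.037, 0.098], [-0.038, 0.095], [-0.04, 0.094], [-0.043, 0.099], [-0.045, 0.099], [-0.046, 0.099], [-0.048, 0.096], [-0.048, 0.083], [-0.049, 0.078], [-0.051, 0.078], [-0.052, 0.075], [-0.055, 0.071], [-0.056, 0.07], [-0.059, 0.066], [-0.061, 0.065], [-0.063, 0.06]]
```

View pics/wrist4.png

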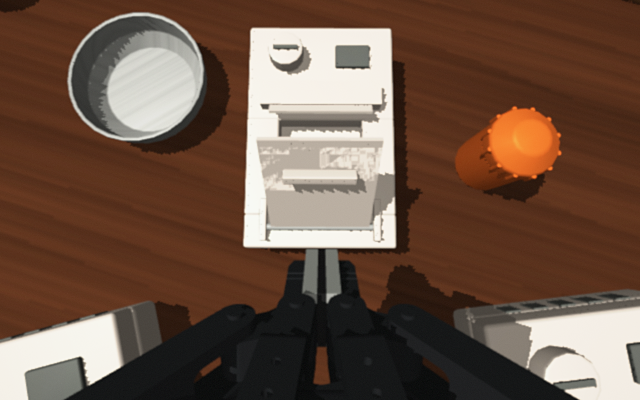

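The push worked: the flap now lies at about 0.98 rad (edge at (320,140), ridge at (320,177)) and stays there. Stage 2: put the tip on the hinge side of the ridge, fold the flap down and press until the force rises.

Run:
```python
from h import *
go(onflap(.043,.98,.018),.45,.15)
f0=manip.current_force()
for th in (.93,.75,.55,.35,.18,.05):
    go(onflap(.043,th),.45*th/.98,.08); print(th,np.round((manip.current_force()-f0)@frame(),1))
for k in range(10):
    F=onflap(.043,0)-[0,.001*k-.001]; go(F,0,.05); manip.dwell(.05)
    f=np.mean([(manip.current_force()-f0)@frame() for _ in range(4)],0); print(k,np.round(f,1))
    if f[2]>5: break
np.save("press.npy",[F[1],*f0]); print(manip.current_time(),w2c(manip.current_ee_pos()))
im,d,c=save("wrist","w5")
```

```text
0.93 [-1.6  0.1 -0.3]
0.75 [-1.3  0.5 -0.2]
0.55 [-0.6 -0.6  0.4]
0.35 [-0.4  0.6 -0.5]
0.18 [ 0.1 -0.   0.6]
0.05 [-0.1  3.4 16.1]
0 [-0.3  3.  21. ]
15.6583 [-0.0361722   0.00019949  0.02172557]
```

View pics/w5.png

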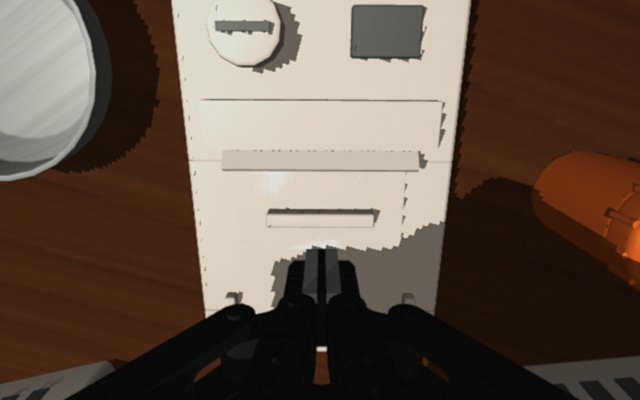

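The flap lies level: ridge at (320,218), free edge just short of the lip at row 160, fingertip at (320,250). I'll ease the press to a few newtons and push the ridge toward the lip.

Run:
```python
from h import *
z,*f0=np.load("press.npy"); f0=np.array(f0); x=-.027
rd=lambda: np.mean([(manip.current_force()-f0)@frame() for _ in range(4)],0)
for k in range(12):
    f=rd()
    if f[2]<9: break
    z+=.0005; go((x,z),0,.05)
print("eased",k,z,np.round(f,1))
while x<.006:
    x+=.002; go((x,z),0,.05); f=rd(); print(round((x+.07)*1e3),round(z*1e3,1),np.round(f,1))
    if f[2]<4: z-=.0004
    if f[2]>12: z+=.0004
    if f[0]<-18: break
np.save("push.npy",[x,z]); print(manip.current_time())
im,d,c=save("wrist","w6")
```

```text
eased 4 0.051000000000000004 [0.9 2.3 7.8]
45 51.0 [-1.2  1.1  9. ]
47 51.0 [-0.6  1.   9.7]
49 51.0 [-1.1  1.7  9.5]
51 51.0 [-2.1  0.9  9.2]
53 51.0 [-1.9  0.7  8.8]
55 51.0 [-1.5  1.1  8.4]
57 51.0 [-1.9  1.5  9.2]
59 51.0 [-4.4  0.1 10.9]
61 51.0 [-9.5 -0.1 13.5]
63 51.4 [-6.  -0.5  8.8]
65 51.4 [-7.7  0.4  9.3]
67 51.4 [-6.9  0.7  9.4]
69 51.4 [-6.6  0.   9.3]
71 51.4 [-9.7 -0.1  9.1]
73 51.4 [-18.4  -1.   14. ]
20.4583
```

View pics/w6.png

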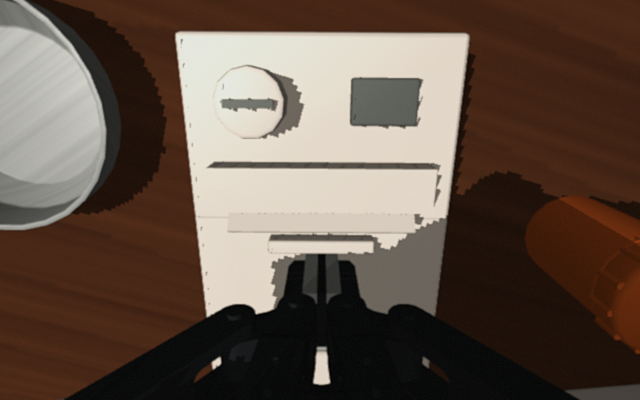

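The ridge is now at (320,245), close to the lip flare at row 222, and the force rise shows the slide stop. I'll push a touch more, lift straight off, back away and check.

Run:
```python
from h import *
x,z=np.load("push.npy"); f0=np.load("press.npy")[1:]
rd=lambda: np.round(np.mean([(manip.current_force()-f0)@frame() for _ in range(4)],0),1)
go((x+.0012,z),0,.03); manip.dwell(.1); print(rd())
go((x+.0005,z+.004),0,.05); print(rd()); go((x-.001,z+.03),0,.1); print(rd()); go((-.11,.2),0,.25)
manip.dwell(.3); print(manip.current_time(),rd())
for cam in("wrist","top"):
    im,d,c=save(cam,cam+"7"); L=w2c(cloud(cam,d,c)); m=(d>0)&(L[...,2]>.0535)&(L[...,2]<.14)&(abs(L[...,0]+.03)<.045)&(abs(L[...,1])<.02)
    P=L[m]; print(cam,m.sum(), np.round(np.percentile(P,[5,50,95],axis=0),4).tolist() if len(P) else "")
```

```text
[-23.3  -2.6  14.7]
[-15.8  -2.2  -1.8]
[-0.4  0.2 -1.3]
22.6167 [-1.1  0.5 -1.1]
wrist 696 [[-0.0015, -0.0179, 0.057], [0.0018, 0.0003, 0.0591], [0.0107, 0.018, 0.0603]]
top 12 [[0.0005, -0.0162, 0.0549], [0.0123, -0.0014, 0.0583], [0.0147, 0.0085, 0.0634]]
```

View pics/wrist7.png

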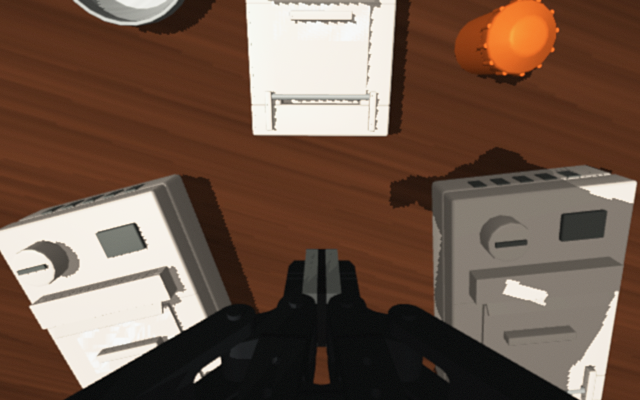

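The flap stays shut with the arm clear. The ridge centre measures x≈+1.8 mm against an expected +2 mm at full slide, and it sits about 3 mm up, as it should with the edge held by the lip. I'll hand in.

```bash
python3 -c "
from bench import manip; print(manip.sign_off(), manip.current_time())"
```

```text
the job is handed in; nothing more can be done
the job is handed in; nothing more can be done
```

The flap is folded down and slid fully along its hinge, its edge is held under the lip, and it stayed shut with the arm clear when I handed in (about 23 s of the 38 s on the clock at the last check). I moved nothing else on purpose, but did not re-measure the other objects.

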